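# Clamp the specimen bottles on the shaker and start it slow

## Task

Get the bench shaker going: pull its sliding clamping bar open, stand every specimen bottle upright on the platform in a single row along the fixed rear bar, and slide the bar shut until it presses on all of them, then leave it there. Only then push the dial in, turn it clockwise past its safety stop and leave it, sprung back up, pointing at the first narrow mark (slow). Leave the tube rack, the wipes tub and the tape roll where they are.

Things in the scene. Friction and masses are not known exactly. Their poses are not given: they have to be found in the camera images.
- mixer: Bench shaker, fixed: white housing 260 (x) x 310 (y) mm. Origin: centre of its underside on the counter; x points from its front (robot's side) to its rear, y to its left, z up. Front strip x = -130 to -57 mm is the control deck, top 70 mm above the counter; behind it the flat platform, x = -57 to 133 mm, top 85 mm above the counter. It stands still during the job.
- rear_bar (a point): Fixed clamping bar along the platform's rear: this point is the centre of its rubber front face, at platform height (x = 115 mm, z = 85 mm in the shaker's frame). Axes as the shaker's. 250 mm long along y, top 30 mm above the platform. Guide rods run along x over the platform's two sides, 139 mm either side of this point, tops 27 mm above the platform.
- bar (a joint): Travel of the sliding clamping bar (m), grows towards the fixed bar at the rear (range 0 to 0.085). Clear gap between the two rubber faces = 0.100 - value. It is stiff (about 5 N) and stays where it is left. As found it is parked too far shut for a bottle (44 mm) to go in.
- bar_face (a point): The rubber sleeve of the sliding bar: 250 mm long (y), 18 mm thick, its top 30 mm above the platform. Point: centre of its clamping (rear, +x) face, at platform height. Axes as the shaker's.
- bar_tab (a point): Grip tab of the sliding bar, grey upright plate 12 mm (x) x 50 mm (y), standing on a bracket 46 mm in front of the clamping face, in the middle of the bar. This point is the tab's middle, 54 mm above the platform; its top is 66 mm above the platform, the bracket below it 32 mm.
- dial (a joint): Angle of the control dial (rad), clockwise from above. 0 = off, pointer to the shaker's rear (+x) on the wide mark; slow = first narrow mark, 1.31 rad (75 degrees); fast = second, 2.35; end 2.6. With the dial up a safety stop blocks it at about 0.12 rad leaving off (about 0.8 coming back); pushed in 7 mm or so it passes. Stiff: stays where left.
- dial_press (a joint): How far the dial is pushed in (m), 0 to 0.008, straight down, against a spring of 5 N (up) to 10 N (fully in); springs back up when let go, once clear of the stop.
- dial_grip (a point): Point on the dial's upright axis, half-way up its grip, 10 mm below its top. Round black knob 38 mm in diameter, 26 mm tall; at rest its lower edge is 14 mm and its top 40 mm above the deck, with a white pointer line on top. Nothing taller stands within 35 mm of its axis.
- bottle1_c (a point): Specimen bottle, round, 44 mm in diameter, 64 mm tall, straight-sided, white screw cap (top 20 mm) as wide as the body, 60 to 130 g, most of it low down, standing on the counter as found. Point: its centre, 32 mm above its base; z is its own axis. All bottles are alike; 3 to 5 are there.
- bottle2_c (a point): Specimen bottle, round, 44 mm in diameter, 64 mm tall, straight-sided, white screw cap (top 20 mm) as wide as the body, 60 to 130 g, most of it low down, standing on the counter as found. Point: its centre, 32 mm above its base; z is its own axis. All bottles are alike; 3 to 5 are there.
- bottle3_c (a point): Specimen bottle, round, 44 mm in diameter, 64 mm tall, straight-sided, white screw cap (top 20 mm) as wide as the body, 60 to 130 g, most of it low down, standing on the counter as found. Point: its centre, 32 mm above its base; z is its own axis. All bottles are alike; 3 to 5 are there.
- bottle4_c (a point): Specimen bottle, round, 44 mm in diameter, 64 mm tall, straight-sided, white screw cap (top 20 mm) as wide as the body, 60 to 130 g, most of it low down, standing on the counter as found. Point: its centre, 32 mm above its base; z is its own axis. All bottles are alike; 3 to 5 are there.
- bottle5_c (a point): Specimen bottle, round, 44 mm in diameter, 64 mm tall, straight-sided, white screw cap (top 20 mm) as wide as the body, 60 to 130 g, most of it low down, standing on the counter as found. Point: its centre, 32 mm above its base; z is its own axis. All bottles are alike; 3 to 5 are there.
- tube_rack: Bystander: white foam rack 75 x 150 mm full of yellow-capped tubes, 100 mm tall. Origin: centre of its underside.
- wipes_tub: Bystander: white tub of wipes with a dark lid, 106 mm in diameter, 165 mm tall. Origin: centre of its underside.
- tape_roll: Bystander: roll of paper tape 54 mm in diameter, 25 mm tall. Origin: centre of its underside.
Mind the look-alikes: they are no part of the job. What is shaped like the part that bears bottle2_c but red is not meant. Leave any green look-alike of the part that bears bottle4_c alone.

How it is judged:
By the outcome, as a careful person would: the job done as asked, in the order asked, and still so for the second after the job is handed in, with the robot touching nothing.
Of bottle1, bottle2, bottle3, bottle4, bottle5 only 3 to 5 are there at a start; the rules pass over those that are not, and their reading is None.
At some moment in a run one of bottle1, bottle2, bottle3, bottle4, bottle5 may be knocked a few centimetres aside while the robot is not near it.
It also fails if it takes over 210 s, if anything falls off the work surface, if the arm or the gripper's body presses on something with over 40 N, if the wrist force passes 120 N, or if a joint passes its speed limit or range.

## Robot

A 7-joint arm with a two-finger parallel gripper is mounted at the origin on the work surface. World frame = base frame: x ahead of the robot, y to its left, z up, the work surface at z = 0. Lengths are in m, angles in rad, forces in N, time in s.
With the tool pointing down it reaches from about 0.4 to 0.85 m from the base axis. Payload 10.4 kg.
Tool frame: the origin (TCP) lies on the centre line of the jaws, within the pads' length; the fingertips stand 14 mm ahead of it and the grasp point (between the pads) lies 5 mm behind it (manip.tip_reach is the distance from the TCP to the fingertips, in m); z points along the fingers, y is the line along which they close (so a half turn about z gives the same grasp; the last joint's range is limited). The gripper opens to 85 mm and grips with 20 to 120 N. Pads are 22 mm wide; open, the fingers measure 114 mm over their backs; the gripper's body (76 mm by 85 mm) begins 54 mm behind the grasp point. The pads swing forward as they close: fully open they stand 13 mm farther back than shut.
Start: joints at [-1.36, 0.332, -0.065, 1.46, 0.022, 1.35, -0.088], TCP at [0.145, 0.608, 0.245] pointing down, gripper open.
Joint ranges: [-2.6, 2.6], [-0.5, 2.12], [-1.47, 1.34], [0.16, 2.42], [-1.27, 4.41], [0.06, 2.06], [-2.6, 2.6]. Speed limits (rad/s): [2.22, 2.22, 2.79, 2.79, 3.14, 3.14, 3.14].

## Interface

Orientations are given as a unit quaternion [x, y, z, w].
In Python, from workcell import manip gives the robot as it stands.
- The arm moves only by the shell command python3 -m pendant 'ROWS' [FORCE]. ROWS is JSON, a list of rows, each a list of 7 numbers: the shift along the tool's x, y, z in units of 50 mm (1.0 is 50 mm), then the turn, a rotation vector about the tool's x, y, z in units of 8 degrees (1.0 is 8 degrees), then the opening, from -1 (shut) to 1 (fully open), so that 0 is half open. In form: [[dx, dy, dz, ax, ay, az, jaw], ...]. A call has exactly 10 rows; each row is the pose to reach, as a shift and turn from the pose commanded when the call began, along the tool's axes at that moment; what a row does not reach only later rows make up. A row lasts 1/8 s, in which the tool goes at most 62.5 mm and 10.7 degrees, less where a joint would pass 70% of its speed; a pose out of reach is approached as far as the arm can. A call with a gripper value outside its range is refused whole. The fingers move at their own pace and stop on an object; FORCE is the grip in N (left out, the last holds). Time passes only in rows, so rows that repeat a pose let the fingers close, or fill a call up. It gives the time, the measured TCP pose, the force, the opening and the grip force at its end, in the units of the state.
- manip.get_obs(): the state, without advancing time (a new reading comes with each control period).
- manip.camera(name): name is "scene" or "top" or "wrist"; returns (picture, depth): 400x640x3 uint8, red, green, blue; 400x640 float32, m along the optical axis (not along the pixel's ray), 0 where there is no reading.
- manip.get_calibration(name): a dict with "fx", "fy", "cx", "cy" (pixels), "D" ([k1, k2, p1, p2, k3] as OpenCV has them; the pictures are not rectified), "xyz" and "orientation" of the camera in the world. Camera axes: x right, y up, looking along -z (the intrinsics and any distortion apply to the point x, -y, -z); pixel columns grow to the right and rows downward; lengths in m; the calibration is good to about 2 mm. A picture is of the moment at which its call begins: read the wrist's pose just before it. get_calibration takes no time and is no camera call; for the wrist camera it gives the pose at the moment of the call.
- manip.hand_in(): hands the job in; it is judged then, once.
Trained networks look in the newest picture that a camera, given by its name, has taken for a name from the list of things; names that differ only in an ending like _2 or _b are one class to them, and where a whole thing is asked for, a point or a joint stands for the part that bears it (a point fixed in the world has none). Each returns a list of dicts, best first, with "p" (0 to 1); they miss things now and then, are a little off and sometimes report something else, mostly with a low value. They report only what shows in the picture. A call takes as long as a camera call. They do not tell look-alikes from the thing itself.
- manip.find_in(thing, camera): "box" ([left, top, right, bottom] in pixels, round what is visible of it).
- manip.trace(thing, camera): "pixels" (400x640 bool, what is visible of it) and "box" ([left, top, right, bottom] in pixels, round what is visible of it).
- manip.tip_of(thing, camera): "pixel" ([column, row] in pixels: a listed point, or the origin of a listed thing).
The state is a dict: "clock": time; "joint_pos": joint angles; "joint_velocities": joint speeds; "tau": joint torques, N m; "position": TCP position; "ee_rot": TCP orientation; "ft_force": force on the tool from outside, world axes, zero at the start; "torque": the same for the moment, N m; "grip_width": opening from 0.0 (shut) to 1.0 (fully open); "grasp_force": force on a finger pad.
Only numpy, scipy, OpenCV 4.12 (cv2) and the standard library are available. Lean on these libraries where they do the work, as an engineer would, in place of code of your own. Each camera call takes 0.05 s, during which the arm holds its last target. There are 200 camera calls.

## Working session

There is one attempt and no reset: what is moved stays moved. The work goes in short steps, Python scripts to look and compute and a shell command to move; the robot and the scene stay as the last step left them, time stands still between calls to the robot, and variables do not carry over. Pictures are saved under pics/ and viewed, at most 14 in all, crops included, and the job is handed in when it is done.

```bash
ls; mkdir -p pics; cat > h.py <<'E'
import numpy as np, cv2
from scipy.spatial.transform import Rotation as R
from workcell import manip
def px2w(cal,uv,depth=None,z=None):
    K=np.array([[cal['fx'],0,cal['cx']],[0,cal['fy'],cal['cy']],[0,0,1]]);D=np.array(cal['D'],float)
    p=cv2.undistortPoints(np.array(uv,float).reshape(-1,1,2),K,D).reshape(-1,2)
    d=np.c_[p[:,0],-p[:,1],-np.ones(len(p))]
    Rm=R.from_quat(cal['orientation']).as_matrix();o=np.array(cal['xyz']);w=d@Rm.T
    t=np.atleast_1d(depth)[:,None] if depth is not None else ((z-o[2])/w[:,2])[:,None]
    return o+w*t
def cloud(cam):
    cal=manip.get_calibration(cam);im,dp=manip.camera(cam)
    v,u=np.mgrid[0:400,0:640]
    P=px2w(cal,np.c_[u.ravel(),v.ravel()],depth=dp.ravel()).reshape(400,640,3);P[dp==0]=np.nan
    return cal,im,P
def save(im,name,box=None,s=1):
    if box: im=im[box[1]:box[3],box[0]:box[2]]
    im=cv2.resize(im,None,fx=s,fy=s,interpolation=cv2.INTER_CUBIC)
    cv2.imwrite('pics/'+name,cv2.cvtColor(im,cv2.COLOR_RGB2BGR))
E
python3 - <<'E'
from h import *
o=manip.get_obs();print(o['clock'],o['position'],o['ee_rot'],manip.tip_reach)
for c in ['top','scene']:
    cal,im,P=cloud(c);save(im,c+'0.png');print(c,cal['xyz'])
    for t in ['bottle1_c','mixer','rear_bar','bar_face','bar_tab','dial_grip','tube_rack','wipes_tub','tape_roll']:
        for r in manip.tip_of(t,c)[:7]:
            u,v=[int(round(x)) for x in r['pixel']]
            print(t,round(r['p'],2),u,v,P[v,u].round(3) if 0<=v<400 and 0<=u<640 else '')
E
```

```text
pics
0.0 [0.14472764 0.60763088 0.24451179] [ 1.16644607e-01  9.93173450e-01 -7.28659498e-04 -4.89647694e-05] 0.014
top [ 0.39237447 -0.00271371  1.0884401 ]
bottle1_c 0.83 459 208 [ 0.509 -0.38   0.062]
mixer 0.55 285 198 [0.537 0.103 0.084]
rear_bar 0.94 287 156 [0.656 0.099 0.081]
bar_face 0.89 285 163 [0.628 0.101 0.113]
bar_tab 0.89 281 180 [0.587 0.115 0.084]
dial_grip 0.5 309 230 [0.448 0.037 0.109]
tube_rack 0.9 438 146 [ 0.677 -0.319  0.096]
wipes_tub 0.9 177 191 [0.556 0.4   0.096]
tape_roll 0.59 471 258 [ 0.37  -0.42   0.024]
scene [0.96068747 0.68521094 1.02033027]
bottle1_c 0.71 257 137 [ 0.519 -0.367  0.062]
mixer 0.74 338 246 [0.564 0.159 0.086]
mixer 0.74 322 222 [0.552 0.068 0.083]
mixer 0.55 307 243 [0.634 0.12  0.111]
rear_bar 0.87 300 248 [0.658 0.125 0.113]
bar_face 0.92 307 245 [0.634 0.12  0.102]
bar_face 0.67 295 247 [0.667 0.116 0.115]
bar_tab 0.7 318 225 [0.595 0.114 0.15 ]
dial_grip 0.77 349 193 [0.444 0.043 0.11 ]
tube_rack 0.92 213 176 [ 0.715 -0.294  0.053]
wipes_tub 0.58 405 353 [0.619 0.475 0.113]
tape_roll 0.65 284 127 [ 0.388 -0.418  0.009]
```

View pics/top0.png

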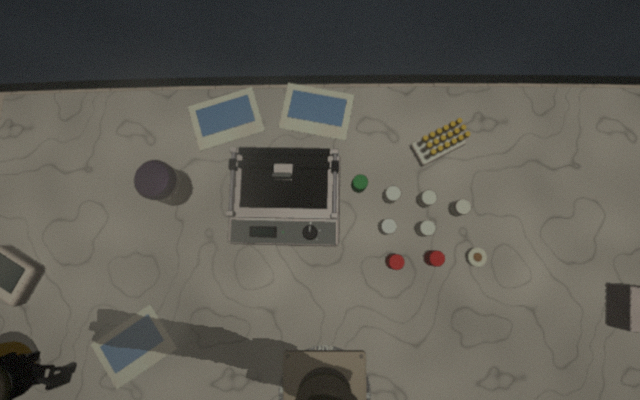

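View pics/scene0.png

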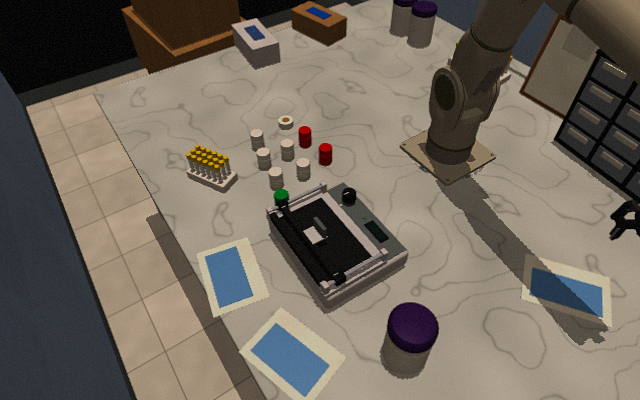

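```bash
python3 - <<'E'
from h import *
cal,im,P=cloud('top')
save(im,'crop1.png',(210,130,510,290),2.6)
hsv=cv2.cvtColor(im,cv2.COLOR_RGB2HSV)
for name,(u,v) in dict(a=(392,194),b=(428,198),c=(462,207),d=(388,227),e=(427,228),red1=(397,262),red2=(436,258),gr=(360,183),tape=(477,257)).items():
    win=P[v-13:v+14,u-13:u+14].reshape(-1,3);q=win[win[:,2]>(.056 if name!='tape' else .018)]
    (c,r)=cv2.minEnclosingCircle(q[:,:2].astype(np.float32))
    print(name,len(q),q.mean(0).round(4),np.median(q[:,2]).round(4),np.round(c,4),round(r,4),hsv[v,u])
m=(P[...,2]>.055)&(P[...,2]<.16)&(P[...,0]>.38)&(P[...,0]<.72)&(P[...,1]>-.075)&(P[...,1]<.30)
m[:,352:]=False
q=P[m];print(len(q),cv2.minAreaRect(q[:,:2].astype(np.float32)))
# deck
for r in ['rear_bar','bar_face','bar_tab','dial_grip','mixer']:
    for t in manip.tip_of(r,'top')[:2]: print(r,t['p'],t['pixel'])
for k in (-2,0,2):
  print([P[y,285+8*k].round(3).tolist() for y in range(146,246,6)])
E
```

```text
a 195 [ 0.553  -0.1958  0.0631] 0.0631 [ 0.5531 -0.1962] 0.0221 [ 28  23 147]
b 181 [ 0.5405 -0.2953  0.0633] 0.0635 [ 0.5407 -0.2964] 0.0215 [ 32  25 145]
c 202 [ 0.5136 -0.3891  0.0635] 0.0636 [ 0.5136 -0.3898] 0.0223 [ 28  31 142]
d 203 [ 0.4611 -0.1811  0.0631] 0.063 [ 0.4617 -0.1816] 0.0223 [ 30  18 144]
e 191 [ 0.4554 -0.2874  0.0632] 0.0635 [ 0.4556 -0.2888] 0.0217 [ 34  26 149]
red1 208 [ 0.3628 -0.1996  0.0633] 0.0632 [ 0.3633 -0.2001] 0.0223 [  1 165 131]
red2 214 [ 0.371  -0.3092  0.0633] 0.0633 [ 0.3715 -0.3097] 0.0221 [  1 164 126]
gr 189 [ 0.586  -0.1048  0.0633] 0.0633 [ 0.5865 -0.1045] 0.0219 [ 62 103  99]
tape 277 [ 0.3731 -0.4364  0.0246] 0.0246 [ 0.3722 -0.4372] 0.0271 [ 16 118  99]
10770 ((0.5422634482383728, 0.10914386063814163), (0.3113400638103485, 0.26364976167678833), 88.64743041992188)
rear_bar 0.87 [283.5, 155.9]
bar_face 0.75 [285.0, 161.9]
bar_tab 0.62 [284.0, 175.8]
bar_tab 0.52 [473.6, 259.0]
dial_grip 0.55 [310.8, 230.9]
mixer 0.71 [283.8, 198.3]
[[0.709, 0.163, -0.001], [0.658, 0.145, 0.116], [nan, nan, nan], [0.625, 0.144, 0.116], [0.616, 0.149, 0.08
[... 342 characters left out ...]
7], [0.624, 0.101, 0.118], [0.608, 0.101, 0.115], [0.585, 0.097, 0.15], [0.581, 0.104, 0.085], [0.564, 0.103, 0.086], [0.547, 0.103, 0.088], [0.531, 0.104, 0.082], [0.514, 0.103, 0.089], [0.499, 0.104, 0.08], [0.483, 0.104, 0.072], [0.466, 0.104, 0.071], [0.45, 0.104, 0.071], [0.434, 0.104, 0.071], [0.417, 0.104, 0.068]]
[[0.707, 0.065, 0.002], [0.658, 0.058, 0.114], [0.649, 0.06, 0.082], [0.625, 0.058, 0.114], [0.614, 0.06, 0.086], [0.599, 0.06, 0.08], [0.581, 0.06, 0.085], [0.564, 0.06, 0.084], [0.547, 0.059, 0.088], [0.531, 0.059, 0.084], [0.515, 0.06, 0.083], [0.498, 0.059, 0.087], [0.483, 0.06, 0.074], [0.466, 0.06, 0.071], [0.45, 0.06, 0.07], [0.433, 0.06, 0.072], [0.417, 0.06, 0.073]]
```

View pics/crop1.png

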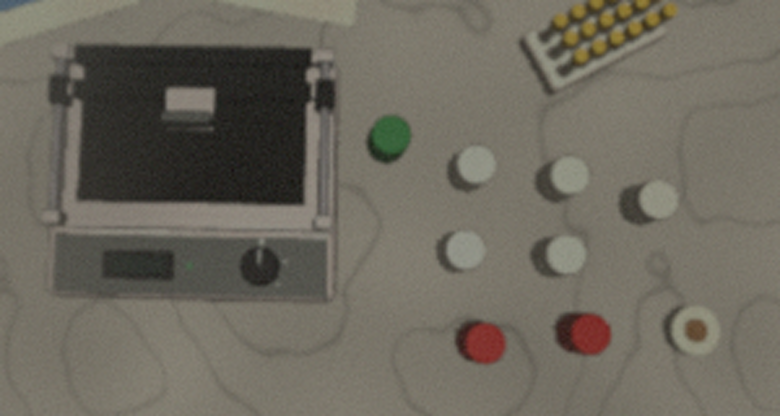

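Top picture: five white-capped bottles at (392,194), (428,198), (462,207), (388,227) and (427,228). These fit the description. The two red ones at (397,262) and (436,258) and the green one at (360,183) are the look-alikes, and the crop confirms the colours. The tab is near (284,172) and the dial near (310,232), with its pointer to the rear.

```bash
cat >> h.py <<'E'
def goto(xyz,yaw=None):
    """shift/turn in pendant units from current pose to world xyz, tool y at azimuth yaw (deg, mod 180)"""
    o=manip.get_obs();T=R.from_quat(o['ee_rot']);M=T.as_matrix()
    s=M.T@(np.array(xyz)-o['position'])/.05
    cur=np.degrees(np.arctan2(M[1,1],M[0,1]))
    a=0 if yaw is None else ((cur-yaw+90)%180-90)
    tilt=T.inv()*R.from_rotvec([0,0,0]) 
    zt=M[:,2];c=M.T@np.cross(zt,[0,0,-1]);c=np.degrees(c)/8
    print('shift',s.round(3),'az',round(a/8,3),'tiltfix',c.round(2),'curyaw',cur.round(1),'j7',round(o['joint_pos'][6],2),'t',o['clock'])
E
cat > mix.py <<'E'
from h import *
def mixer():
    cal,im,P=cloud('top')
    ok=(P[...,2]>.055)
    fe=[]
    for u in range(236,336,2):
        c=P[225:256,u];c=c[(c[:,2]>.05)&(c[:,2]<.09)]
        if len(c): fe.append(c[np.argmin(c[:,0])][[0,1]])
    fe=np.array(fe);k=np.polyfit(fe[:,1],fe[:,0],1);r=fe[:,0]-np.polyval(k,fe[:,1]);g=abs(r)<.004;k=np.polyfit(fe[g,1],fe[g,0],1)
    re=[]
    for u in range(244,326,2):
        c=P[140:175,u];c=c[(c[:,2]>.108)&(c[:,2]<.122)&(c[:,0]>.645)]
        if len(c): re.append([c[:,0].mean(),c[:,1].mean()])
    re=np.array(re);k2=np.polyfit(re[:,1],re[:,0],1)
    L=[];Rr=[]
    for v in range(222,243):
        c=P[v,200:350];c=c[(c[:,2]>.06)&(c[:,2]<.09)&(c[:,1]>-.07)];L.append(c[:,1].max());Rr.append(c[:,1].min())
    return P,im,k,k2,np.median(L),np.median(Rr)
E
python3 - <<'E'
from mix import *
P,im,k,k2,L,Rr=mixer()
print('front',k,np.degrees(np.arctan(k[0])),'rearbar',k2,np.degrees(np.arctan(k2[0])),L,Rr)
m=(P[...,2]>.108)&(P[...,2]<.122)&(P[...,0]<.645)&(P[...,0]>.60)&(abs(P[...,1]-.1)<.1);print('bar',np.percentile(P[m][:,0],[2,50,98]))
m=(P[...,2]>.14)&(P[...,2]<.16)&(P[...,0]<.645)&(P[...,0]>.55)&(abs(P[...,1]-.1)<.1);print('tab',P[m].mean(0),P[m].min(0),P[m].max(0))
m=(P[...,2]>.1)&(P[...,2]<.12)&(P[...,0]<.48)&(P[...,0]>.40)&(abs(P[...,1]-.04)<.05);q=P[m];print('dial',len(q),cv2.minEnclosingCircle(q[:,:2].astype(np.float32)),q.mean(0))
goto([.585,.106,.25],-1)
E
```

```text
front [0.02449729 0.40904556] 1.4033107579824047 rearbar [0.0248311  0.66098407] 1.4224246912741345 0.2632143654777029 -0.041435770624436645
bar [0.60549458 0.62461847 0.63681357]
tab [0.58992006 0.10729834 0.14911093] [0.58356336 0.08223803 0.14032547] [0.59624845 0.13114861 0.15478599]
dial 165 ((0.44346967339515686, 0.03622368723154068), 0.019566431641578674) [0.44348172 0.03568132 0.10916406]
shift [-10.891  -7.728  -0.094] az 9.701 tiltfix [ 0. -0.  0.] curyaw 76.6 j7 -0.09 t 1.35
```

```bash
python3 -m pendant '[[-1,-0.7,0,0,0,1,0],[-2,-1.4,0,0,0,2,0],[-3,-2.1,0,0,0,3,0],[-4,-2.8,0,0,0,4,0],[-5,-3.5,0,0,0,5,0],[-6,-4.2,0,0,0,6,0],[-7,-4.9,0,0,0,7,0],[-8,-5.6,0,0,0,8,0],[-9,-6.4,0,0,0,9,0],[-10,-7.1,0,0,0,9.7,0]]' 40; python3 -c "
from h import *
goto([.590,.1075,.20],-1.4);goto([.590,.1075,.138],-1.4)"
```

```text
clock: 2.6
position: [0.5499, 0.1452, 0.2457]
ee_rot: [0.714, 0.7, 0.001, 0.0]
ft_force: [0.7, 0.8, 0.4]
grip_width: 0.498
grasp_force: 0.0
shift [-0.738  0.816  0.915] az 0.026 tiltfix [ 0.01 -0.   -0.  ] curyaw -1.2 j7 -0.28 t 2.6
shift [-0.739  0.815  2.155] az 0.026 tiltfix [ 0.01 -0.   -0.  ] curyaw -1.2 j7 -0.28 t 2.6
```

```bash
python3 -m pendant '[[-0.4,0.4,0.2,0,0,0,0],[-0.74,0.82,0.5,0,0,0.03,0],[-0.74,0.82,0.9,0,0,0.03,0],[-0.74,0.82,1.3,0,0,0.03,0],[-0.74,0.82,1.7,0,0,0.03,0],[-0.74,0.82,2.0,0,0,0.03,0],[-0.74,0.82,2.15,0,0,0.03,0],[-0.74,0.82,2.15,0,0,0.03,-1],[-0.74,0.82,2.15,0,0,0.03,-1],[-0.74,0.82,2.15,0,0,0.03,-1]]' 50; python3 -c "
from h import *
goto([.590,.1075,.138],-1.4)"
```

```text
clock: 3.85
position: [0.5897, 0.1093, 0.1386]
ee_rot: [0.715, 0.699, 0.001, 0.0]
ft_force: [0.2, 0.0, 1.6]
grip_width: 0.128
grasp_force: 49.7
shift [-0.035  0.007  0.011] az 0.02 tiltfix [ 0.01 -0.   -0.  ] curyaw -1.2 j7 -0.13 t 3.85
```

```bash
python3 -m pendant '[[0,-0.1,0,0,0,0,-1],[0,-0.3,0,0,0,0,-1],[0,-0.5,0,0,0,0,-1],[0,-0.7,0,0,0,0,-1],[0,-0.9,0,0,0,0,-1],[0,-1.1,0,0,0,0,-1],[0,-1.3,0,0,0,0,-1],[0,-1.45,0,0,0,0,-1],[0,-1.5,0,0,0,0,-1],[0,-1.5,0,0,0,0,-1]]'; python3 -m pendant '[[0,0,0,0,0,0,-0.3],[0,0,0,0,0,0,-0.3],[0,0,-0.5,0,0,0,-0.3],[0,0,-1,0,0,0,0],[0,0,-1.5,0,0,0,0.4],[1,-0.5,-2,0,0,0,0.4],[2,-1,-2.2,0,0,0,0.4],[3,-1,-2.2,0,0,0,0.4],[4,-1,-2.2,0,0,0,0.4],[5,-1,-2.2,0,0,0,0.4]]'; python3 - <<'E'
from h import *
cal,im,P=cloud('top')
m=(P[...,2]>.14)&(P[...,2]<.16)&(P[...,0]<.645)&(P[...,0]>.48)&(abs(P[...,1]-.1)<.05);print('tab',P[m].mean(0))
m=(P[...,2]>.108)&(P[...,2]<.122)&(P[...,0]<.645)&(P[...,0]>.50)&(abs(P[...,1]-.1)<.1);print('bar',np.percentile(P[m][:,0],[2,50,98]))
goto([.4617,-.1816,.15],-1.4);goto([.4617,-.1816,.053],-1.4)
E
```

```text
clock: 5.1
position: [0.5147, 0.1111, 0.1385]
ee_rot: [0.715, 0.699, 0.001, 0.0]
ft_force: [1.4, 0.2, 5.8]
grip_width: 0.13
grasp_force: 50.5
clock: 6.35
position: [0.4693, 0.3632, 0.2475]
ee_rot: [0.715, 0.699, -0.0, -0.0]
ft_force: [1.4, 0.2, 1.0]
grip_width: 0.703
grasp_force: 0.0
tab [0.51458572 0.10925435 0.1491375 ]
bar [0.5082789  0.54848376 0.55999264]
shift [-11.046   0.059   1.911] az 0.074 tiltfix [-0.02 -0.01 -0.  ] curyaw -0.8 j7 -0.69 t 6.4
shift [-11.049   0.063   3.851] az 0.074 tiltfix [-0.02 -0.01 -0.  ] curyaw -0.8 j7 -0.69 t 6.4
```

```bash
python3 -m pendant '[[-0.6,0,0,0,0,0,0.4],[-1.8,0,0,0,0,0,0.4],[-3,0,0,0,0,0,0.4],[-4.2,0,0,0,0,0,0.4],[-5.4,0,0,0,0,0,0.4],[-6.6,0,0,0,0,0,0.4],[-7.8,0,0,0,0,0,0.4],[-9,0,0.3,0,0,0,0.4],[-10.2,0.05,1,0,0,0.07,0.4],[-11.05,0.05,1.9,0,0,0.07,0.4]]'; python3 - <<'E'
from h import *
cal,im,P=cloud('top');save(im,'t2.png',(300,150,500,290),3)
for name,(u,v) in dict(a=(392,194),b=(428,198),c=(462,207),d=(388,227),e=(427,228)).items():
    win=P[v-13:v+14,u-13:u+14].reshape(-1,3);q=win[(win[:,2]>.056)&(win[:,2]<.07)]
    if len(q):print(name,len(q),q.mean(0).round(4))
goto([.4617,-.1816,.054],-1.4)
E
```

```text
clock: 7.65
position: [0.4605, -0.1884, 0.157]
ee_rot: [0.718, 0.696, 0.001, 0.001]
ft_force: [0.5, 0.7, -1.6]
grip_width: 0.704
grasp_force: 0.0
a 177 [ 0.5539 -0.1938  0.0635]
d 168 [ 0.4603 -0.1784  0.0632]
shift [0.237 0.11  1.945] az -0.085 tiltfix [-0.04  0.02  0.  ] curyaw -2.1 j7 0.39 t 7.7
```

```bash
python3 -m pendant '[[0,0,0,0,0,0,0.4],[0,0,0.3,0,0,0,0.4],[0,0,0.8,0,0,0,0.4],[0,0,1.3,0,0,0,0.4],[0,0,1.7,0,0,0,0.4],[0,0,1.95,0,0,0,0.4],[0,0,1.95,0,0,0,-0.3],[0,0,1.95,0,0,0,-0.3],[0,0,1.95,0,0,0,-0.3],[0,0,1.95,0,0,0,-0.3]]' 30; python3 - <<'E'
from h import *
goto([.4617,-.1816,.054],-1.4)
print(manip.get_calibration('top')['xyz'])
c,s=np.cos(np.radians(-1.42)),np.sin(np.radians(-1.42))
for y in (.096,.048,0,-.048,-.096):
    x=.115-.022-.004
    print(y,np.round([.542+c*x-s*y,.109+s*x+c*y],4))
goto([.633,.2025,.25],-1.4)
E
```

```text
clock: 8.95
position: [0.4606, -0.1862, 0.06]
ee_rot: [0.718, 0.696, 0.0, 0.0]
ft_force: [0.3, -0.0, -1.2]
grip_width: 0.504
grasp_force: 30.8
shift [0.093 0.02  0.12 ] az -0.049 tiltfix [ 0.01 -0.    0.  ] curyaw -1.8 j7 0.5 t 8.95
[ 0.39237447 -0.00271371  1.0884401 ]
0.096 [0.6334 0.2028]
0.048 [0.6322 0.1548]
0 [0.631  0.1068]
-0.048 [0.6298 0.0588]
-0.096 [0.6286 0.0108]
shift [ 7.879  3.207 -3.796] az -0.049 tiltfix [ 0.01 -0.    0.  ] curyaw -1.8 j7 0.5 t 8.95
```

```bash
python3 -m pendant '[[0,0,-0.8,0,0,0,-0.3],[0,0,-1.8,0,0,0,-0.3],[0.6,0.3,-2.6,0,0,0,-0.3],[1.6,0.7,-3.2,0,0,0,-0.3],[2.7,1.1,-3.4,0,0,0,-0.3],[3.8,1.6,-3.4,0,0,0,-0.3],[4.9,2,-3.4,0,0,0,-0.3],[6,2.5,-3.4,0,0,0,-0.3],[7,2.9,-3.4,0,0,-0.05,-0.3],[7.87,3.21,-3.4,0,0,-0.05,-0.3]]';python3 -m pendant '[[0,0,0,0,0,0,-0.3],[0,0,0,0,0,0,-0.3],[0,0,0.2,0,0,0,-0.3],[0,0,0.5,0,0,0,-0.3],[0,0,0.8,0,0,0,-0.3],[0,0,1.1,0,0,0,-0.3],[0,0,1.2,0,0,0,-0.3],[0,0,1.2,0,0,0,-0.3],[0,0,1.2,0,0,0,-0.3],[0,0,1.2,0,0,0,-0.3]]'; python3 -c "
from h import *
goto([.6335,.202,.1455],-1.4)"
```

```text
clock: 10.2
position: [0.6335, 0.2043, 0.2294]
ee_rot: [0.715, 0.699, -0.0, -0.0]
ft_force: [0.8, -0.1, -0.9]
grip_width: 0.499
grasp_force: 31.2
clock: 11.45
position: [0.6334, 0.2021, 0.1702]
ee_rot: [0.716, 0.698, 0.0, 0.0]
ft_force: [-0.4, -0.4, -1.0]
grip_width: 0.504
grasp_force: 31.3
shift [-0.002  0.002  0.495] az 0.001 tiltfix [ 0.01 -0.   -0.  ] curyaw -1.4 j7 -0.2 t 11.45
```

```bash
python3 -m pendant '[[0,0,0.25,0,0,0,-0.3],[0,0,0.45,0,0,0,-0.3],[0,0,0.49,0,0,0,-0.3],[0,0,0.49,0,0,0,-0.3],[0,0,0.49,0,0,0,0.3],[0,0,0.49,0,0,0,0.4],[0,0,0.49,0,0,0,0.4],[0,0,0,0,0,0,0.4],[0,0,-0.6,0,0,0,0.4],[-0.5,0,-1.4,0,0,0,0.4]]';python3 -m pendant '[[-1,-0.2,-0.5,0,0,0,0.4],[-2,-0.4,-0.5,0,0,0,0.4],[-3,-0.7,-0.5,0,0,0,0.4],[-4,-0.9,-0.5,0,0,0,0.4],[-5,-1.1,-0.5,0,0,0,0.4],[-6,-1.3,-0.5,0,0,0,0.4],[-7,-1.5,0,0,0,0,0.4],[-7.5,-1.6,0.8,0,0,0,0.4],[-7.5,-1.6,1,0,0,0,0.4],[-7.5,-1.6,1,0,0,0,0.4]]'; cat > look.py <<'E'
from h import *
def bottles():
    cal,im,P=cloud('top')
    hsv=cv2.cvtColor(im,cv2.COLOR_RGB2HSV)
    for nm,zc in (('counter',.064),('platform',.149)):
        m=((abs(P[...,2]-zc)<.006)&(hsv[...,1]<60)&(hsv[...,2]>80)).astype(np.uint8)
        if nm=='counter': m[:,:345]=0
        n,lab,st,ce=cv2.connectedComponentsWithStats(m)
        for i in range(1,n):
            if st[i,4]>90:
                q=P[lab==i];print(nm,ce[i].round(0),st[i,4],q.mean(0).round(4),'bbox mid',((q.min(0)+q.max(0))/2).round(4)[:2],(np.ptp(q,axis=0)).round(3)[:2])
    return im
E
python3 -c "
from look import *
bottles()
goto([.5531,-.196,.053],-1.4)"
```

```text
clock: 12.7
position: [0.6317, 0.1792, 0.2396]
ee_rot: [0.714, 0.7, -0.001, -0.001]
ft_force: [-0.1, -0.5, 0.4]
grip_width: 0.7
grasp_force: 0.0
clock: 13.95
position: [0.5436, -0.1949, 0.1895]
ee_rot: [0.715, 0.699, -0.0, -0.0]
ft_force: [0.3, 0.1, 0.1]
grip_width: 0.699
grasp_force: 0.0
counter [391. 192.] 126 [ 0.5545 -0.1905  0.0635] bbox mid [ 0.554  -0.1907] [0.043 0.028]
platform [244. 158.] 219 [0.6339 0.2057 0.1476] bbox mid [0.6344 0.2061] [0.044 0.042]
shift [-0.022  0.175  2.747] az 0.013 tiltfix [ 0.01 -0.    0.  ] curyaw -1.3 j7 0.44 t 14.0
```

```bash
python3 -m pendant '[[-0.02,0.17,0.5,0,0,0,0.4],[-0.02,0.17,1.3,0,0,0,0.4],[-0.02,0.17,2,0,0,0,0.4],[-0.02,0.17,2.5,0,0,0,0.4],[-0.02,0.17,2.75,0,0,0,0.4],[-0.02,0.17,2.75,0,0,0,0.4],[-0.02,0.17,2.75,0,0,0,-0.3],[-0.02,0.17,2.75,0,0,0,-0.3],[-0.02,0.17,2.75,0,0,0,-0.3],[-0.02,0.17,2.75,0,0,0,-0.3]]';python3 -c "
from look import *
goto([.6322,.1568,.23],-1.4)"
```

```text
clock: 15.25
position: [0.5529, -0.1972, 0.0536]
ee_rot: [0.716, 0.698, 0.001, 0.001]
ft_force: [-0.4, 0.3, 7.9]
grip_width: 0.507
grasp_force: 30.4
shift [ 7.117  1.423 -3.523] az 0.002 tiltfix [ 0.02 -0.   -0.  ] curyaw -1.4 j7 0.54 t 15.25
```

```bash
python3 -m pendant '[[0,0,-0.8,0,0,0,-0.3],[0,0,-1.8,0,0,0,-0.3],[0.5,0.1,-2.7,0,0,0,-0.3],[1.4,0.3,-3.3,0,0,0,-0.3],[2.4,0.5,-3.5,0,0,0,-0.3],[3.4,0.7,-3.5,0,0,0,-0.3],[4.4,0.9,-3.5,0,0,0,-0.3],[5.4,1.1,-3.5,0,0,0,-0.3],[6.4,1.3,-3.5,0,0,0,-0.3],[7.1,1.42,-3.5,0,0,0,-0.3]]';python3 -m pendant '[[0,0,0,0,0,0,-0.3],[0,0,0,0,0,0,-0.3],[0,0,0.3,0,0,0,-0.3],[0,0,0.7,0,0,0,-0.3],[0,0,1.1,0,0,0,-0.3],[0,0,1.3,0,0,0,-0.3],[0,0,1.4,0,0,0,-0.3],[0,0,1.4,0,0,0,-0.3],[0,0,1.4,0,0,0,-0.3],[0,0,1.4,0,0,0,-0.3]]'; python3 -c "
from look import *
goto([.6322,.1568,.139],-1.4)
bottles()"
```

```text
clock: 16.5
position: [0.6315, 0.159, 0.2274]
ee_rot: [0.715, 0.699, 0.0, -0.0]
ft_force: [-0.2, -0.0, -1.5]
grip_width: 0.507
grasp_force: 31.2
clock: 17.75
position: [0.6317, 0.1561, 0.1577]
ee_rot: [0.716, 0.698, 0.0, 0.0]
ft_force: [0.7, 0.2, -0.8]
grip_width: 0.504
grasp_force: 31.2
shift [0.014 0.009 0.374] az 0.001 tiltfix [ 0.01 -0.    0.  ] curyaw -1.4 j7 -0.12 t 17.75
counter [429. 197.] 180 [ 0.5404 -0.2956  0.0631] bbox mid [ 0.5405 -0.2959] [0.04  0.042]
counter [463. 206.] 195 [ 0.5138 -0.3895  0.0636] bbox mid [ 0.5132 -0.3893] [0.043 0.044]
counter [427. 227.] 186 [ 0.4556 -0.2876  0.0635] bbox mid [ 0.4554 -0.2874] [0.042 0.039]
```

```bash
python3 -m pendant '[[0.01,0,0.2,0,0,0,-0.3],[0.01,0,0.35,0,0,0,-0.3],[0.01,0,0.37,0,0,0,-0.3],[0.01,0,0.37,0,0,0,-0.3],[0.01,0,0.37,0,0,0,0.3],[0.01,0,0.37,0,0,0,0.4],[0.01,0,0.37,0,0,0,0.4],[0.01,0,0,0,0,0,0.4],[0,0,-0.8,0,0,0,0.4],[-0.5,0,-1.7,0,0,0,0.4]]';python3 -m pendant '[[-1,-0.4,-0.3,0,0,0,0.4],[-2,-0.8,-0.3,0,0,0,0.4],[-3,-1.2,-0.3,0,0,0,0.4],[-4.1,-1.6,-0.3,0,0,0,0.4],[-5.2,-2,-0.3,0,0,0,0.4],[-6.3,-2.4,0,0,0,0,0.4],[-7.4,-2.9,0.4,0,0,0,0.4],[-8.47,-3.31,1,0,0,0,0.4],[-8.47,-3.31,1.2,0,0,0,0.4],[-8.47,-3.31,1.2,0,0,0,0.4]]'; python3 -c "
from look import *
bottles()
goto([.4555,-.2880,.053],-1.4)"
```

```text
clock: 19.05
position: [0.6305, 0.133, 0.2441]
ee_rot: [0.714, 0.7, 0.0, -0.0]
ft_force: [0.1, 0.1, 1.2]
grip_width: 0.701
grasp_force: 0.0
clock: 20.3
position: [0.455, -0.2883, 0.1824]
ee_rot: [0.716, 0.698, 0.0, -0.0]
ft_force: [0.5, -0.0, -1.1]
grip_width: 0.702
grasp_force: 0.0
counter [429. 197.] 179 [ 0.5407 -0.2955  0.0634] bbox mid [ 0.5403 -0.2959] [0.04  0.042]
counter [427. 227.] 182 [ 0.4558 -0.2878  0.0634] bbox mid [ 0.4554 -0.2875] [0.042 0.039]
platform [244. 158.] 217 [0.6339 0.2055 0.148 ] bbox mid [0.6347 0.2059] [0.043 0.043]
platform [262. 159.] 218 [0.6311 0.1574 0.148 ] bbox mid [0.6316 0.1582] [0.043 0.043]
shift [-0.009 -0.009  2.598] az 0.008 tiltfix [ 0. -0. -0.] curyaw -1.3 j7 0.65 t 20.35
```

```bash
python3 -m pendant '[[0,0,0.5,0,0,0,0.4],[0,0,1.2,0,0,0,0.4],[0,0,1.9,0,0,0,0.4],[0,0,2.4,0,0,0,0.4],[0,0,2.6,0,0,0,0.4],[0,0,2.6,0,0,0,0.4],[0,0,2.6,0,0,0,-0.3],[0,0,2.6,0,0,0,-0.3],[0,0,2.6,0,0,0,-0.3],[0,0,2.6,0,0,0,-0.3]]';python3 -m pendant '[[0,0,-0.8,0,0,0,-0.3],[0,0,-1.8,0,0,0,-0.3],[0.5,0.2,-2.7,0,0,0,-0.3],[1.6,0.7,-3.3,0,0,0,-0.3],[2.7,1.1,-3.5,0,0,0,-0.3],[3.8,1.6,-3.5,0,0,0,-0.3],[4.9,2,-3.5,0,0,0,-0.3],[6,2.5,-3.5,0,0,0,-0.3],[7,2.9,-3.5,0,0,0,-0.3],[7.98,3.31,-3.5,0,0,0,-0.3]]';python3 -m pendant '[[0,0,0,0,0,0,-0.3],[0,0,0,0,0,0,-0.3],[0,0,0.3,0,0,0,-0.3],[0,0,0.7,0,0,0,-0.3],[0,0,1.1,0,0,0,-0.3],[0,0,1.3,0,0,0,-0.3],[0,0,1.4,0,0,0,-0.3],[0,0,1.4,0,0,0,-0.3],[0,0,1.4,0,0,0,-0.3],[0,0,1.4,0,0,0,-0.3]]'; python3 -c "
from look import *
goto([.631,.1068,.139],-1.4)
bottles()"
```

```text
clock: 21.6
position: [0.4561, -0.2885, 0.0535]
ee_rot: [0.716, 0.698, 0.001, 0.001]
ft_force: [-1.1, 1.4, 7.3]
grip_width: 0.506
grasp_force: 30.3
clock: 22.85
position: [0.6308, 0.1085, 0.2277]
ee_rot: [0.716, 0.699, 0.0, 0.0]
ft_force: [0.8, -0.6, -0.8]
grip_width: 0.508
grasp_force: 31.2
clock: 24.1
position: [0.6305, 0.1066, 0.1577]
ee_rot: [0.716, 0.698, 0.0, 0.0]
ft_force: [0.2, -0.2, -1.3]
grip_width: 0.5
grasp_force: 31.3
shift [0.004 0.009 0.373] az 0.001 tiltfix [ 0.01 -0.    0.  ] curyaw -1.4 j7 -0.02 t 24.1
counter [429. 197.] 176 [ 0.5403 -0.2953  0.0635] bbox mid [ 0.5405 -0.2966] [0.041 0.04 ]
counter [463. 206.] 196 [ 0.5137 -0.3896  0.0634] bbox mid [ 0.5131 -0.39  ] [0.042 0.042]
```

```bash
python3 -m pendant '[[0,0,0.2,0,0,0,-0.3],[0,0.01,0.35,0,0,0,-0.3],[0,0.01,0.37,0,0,0,-0.3],[0,0.01,0.37,0,0,0,-0.3],[0,0.01,0.37,0,0,0,0.3],[0,0.01,0.37,0,0,0,0.4],[0,0.01,0.37,0,0,0,0.4],[0,0,0,0,0,0,0.4],[0,0,-0.8,0,0,0,0.4],[-0.5,0,-1.7,0,0,0,0.4]]';python3 -m pendant '[[-1,-0.2,-0.3,0,0,0,0.4],[-2,-0.4,-0.3,0,0,0,0.4],[-3,-0.6,-0.3,0,0,0,0.4],[-4,-0.8,-0.3,0,0,0,0.4],[-5,-1,-0.3,0,0,0,0.4],[-6,-1.2,0,0,0,0,0.4],[-7,-1.4,0.4,0,0,0,0.4],[-7.59,-1.61,1,0,0,0,0.4],[-7.59,-1.61,1.2,0,0,0,0.4],[-7.59,-1.61,1.2,0,0,0,0.4]]'; python3 -c "
from look import *
bottles()
goto([.5405,-.2958,.053],-1.4)"
```

```text
clock: 25.4
position: [0.6294, 0.0836, 0.2441]
ee_rot: [0.714, 0.7, 0.0, -0.0]
ft_force: [0.4, 0.6, 0.6]
grip_width: 0.703
grasp_force: 0.0
clock: 26.65
position: [0.5404, -0.295, 0.1825]
ee_rot: [0.715, 0.699, 0.0, -0.0]
ft_force: [-0.4, 0.6, -0.4]
grip_width: 0.7
grasp_force: 0.0
counter [429. 197.] 176 [ 0.5405 -0.2956  0.0634] bbox mid [ 0.5403 -0.2968] [0.04 0.04]
platform [244. 158.] 218 [0.6339 0.2058 0.1478] bbox mid [0.6345 0.2056] [0.044 0.043]
platform [262. 159.] 217 [0.6311 0.1575 0.148 ] bbox mid [0.6316 0.1579] [0.043 0.043]
platform [282. 159.] 219 [0.6299 0.1063 0.1479] bbox mid [0.6312 0.1058] [0.043 0.042]
shift [-0.023 -0.011  2.601] az 0.013 tiltfix [ 0.01 -0.   -0.  ] curyaw -1.3 j7 0.67 t 26.7
```

```bash
python3 -m pendant '[[-0.02,0,0.5,0,0,0,0.4],[-0.02,0,1.2,0,0,0,0.4],[-0.02,0,1.9,0,0,0,0.4],[-0.02,0,2.4,0,0,0,0.4],[-0.02,0,2.6,0,0,0,0.4],[-0.02,0,2.6,0,0,0,0.4],[-0.02,0,2.6,0,0,0,-0.3],[-0.02,0,2.6,0,0,0,-0.3],[-0.02,0,2.6,0,0,0,-0.3],[-0.02,0,2.6,0,0,0,-0.3]]';python3 -m pendant '[[0,0,-0.8,0,0,0,-0.3],[0,0,-1.8,0,0,0,-0.3],[0.5,0.1,-2.7,0,0,0,-0.3],[1.4,0.3,-3.3,0,0,0,-0.3],[2.4,0.5,-3.5,0,0,0,-0.3],[3.4,0.8,-3.5,0,0,0,-0.3],[4.4,1,-3.5,0,0,0,-0.3],[5.4,1.2,-3.5,0,0,0,-0.3],[6.3,1.4,-3.5,0,0,0,-0.3],[7.1,1.61,-3.5,0,0,0,-0.3]]';python3 -m pendant '[[0,0,0,0,0,0,-0.3],[0,0,0,0,0,0,-0.3],[0,0,0.3,0,0,0,-0.3],[0,0,0.7,0,0,0,-0.3],[0,0,1.1,0,0,0,-0.3],[0,0,1.3,0,0,0,-0.3],[0,0,1.4,0,0,0,-0.3],[0,0,1.4,0,0,0,-0.3],[0,0,1.4,0,0,0,-0.3],[0,0,1.4,0,0,0,-0.3]]'; python3 -c "
from look import *
goto([.6298,.0568,.139],-1.4)
bottles()"
```

```text
clock: 27.95
position: [0.5408, -0.2971, 0.0537]
ee_rot: [0.716, 0.699, 0.001, 0.001]
ft_force: [-0.4, 1.4, 6.5]
grip_width: 0.5
grasp_force: 30.4
clock: 29.2
position: [0.6293, 0.058, 0.2279]
ee_rot: [0.715, 0.699, 0.001, 0.0]
ft_force: [-0.0, -0.2, 0.8]
grip_width: 0.504
grasp_force: 30.9
clock: 30.45
position: [0.6293, 0.0561, 0.1577]
ee_rot: [0.716, 0.698, 0.0, 0.0]
ft_force: [0.2, 0.4, -1.6]
grip_width: 0.505
grasp_force: 30.9
shift [0.014 0.009 0.373] az 0.001 tiltfix [ 0.01 -0.    0.  ] curyaw -1.4 j7 0.07 t 30.45
counter [463. 206.] 196 [ 0.5137 -0.3897  0.0634] bbox mid [ 0.5133 -0.3898] [0.042 0.043]
platform [243. 158.] 194 [0.634  0.2076 0.148 ] bbox mid [0.6343 0.2083] [0.044 0.037]
```

```bash
python3 -m pendant '[[0.01,0,0.2,0,0,0,-0.3],[0.01,0.01,0.35,0,0,0,-0.3],[0.01,0.01,0.37,0,0,0,-0.3],[0.01,0.01,0.37,0,0,0,-0.3],[0.01,0.01,0.37,0,0,0,0.3],[0.01,0.01,0.37,0,0,0,0.4],[0.01,0.01,0.37,0,0,0,0.4],[0,0,0,0,0,0,0.4],[0,0,-0.8,0,0,0,0.4],[-0.5,0,-1.7,0,0,0,0.4]]';python3 -m pendant '[[-1,-0.2,-0.3,0,0,0,0.4],[-2.1,-0.5,-0.3,0,0,0,0.4],[-3.2,-0.8,-0.3,0,0,0,0.4],[-4.3,-1,-0.3,0,0,0,0.4],[-5.4,-1.3,-0.3,0,0,0,0.4],[-6.5,-1.6,0,0,0,0,0.4],[-7.5,-1.8,0.4,0,0,0,0.4],[-8.49,-2.1,1,0,0,0,0.4],[-8.49,-2.1,1.2,0,0,0,0.4],[-8.49,-2.1,1.2,0,0,0,0.4]]'; python3 -c "
from look import *
bottles()
goto([.5137,-.3897,.053],-1.4)"
```

```text
clock: 31.75
position: [0.6283, 0.033, 0.244]
ee_rot: [0.714, 0.7, 0.0, -0.0]
ft_force: [1.1, -1.1, 0.4]
grip_width: 0.702
grasp_force: 0.0
clock: 33.0
position: [0.5132, -0.3904, 0.1824]
ee_rot: [0.716, 0.698, 0.0, -0.0]
ft_force: [-0.0, 0.6, -0.2]
grip_width: 0.704
grasp_force: 0.0
counter [463. 206.] 184 [ 0.5139 -0.3905  0.0637] bbox mid [ 0.5132 -0.3907] [0.042 0.041]
platform [244. 158.] 217 [0.6335 0.2056 0.1479] bbox mid [0.6349 0.2057] [0.044 0.043]
platform [262. 159.] 217 [0.6312 0.1574 0.1479] bbox mid [0.6317 0.1581] [0.044 0.042]
platform [282. 159.] 218 [0.63   0.1061 0.148 ] bbox mid [0.6307 0.1057] [0.044 0.042]
platform [300. 160.] 212 [0.6285 0.0573 0.1479] bbox mid [0.628  0.0573] [0.042 0.039]
shift [ 0.003 -0.009  2.601] az 0.01 tiltfix [ 0.01 -0.   -0.  ] curyaw -1.3 j7 0.85 t 33.05
```

```bash
python3 -m pendant '[[0,0,0.5,0,0,0,0.4],[0,0,1.2,0,0,0,0.4],[0,0,1.9,0,0,0,0.4],[0,0,2.4,0,0,0,0.4],[0,0,2.6,0,0,0,0.4],[0,0,2.6,0,0,0,0.4],[0,0,2.6,0,0,0,-0.3],[0,0,2.6,0,0,0,-0.3],[0,0,2.6,0,0,0,-0.3],[0,0,2.6,0,0,0,-0.3]]';python3 -m pendant '[[0,0,-0.8,0,0,0,-0.3],[0,0,-1.8,0,0,0,-0.3],[0.5,0.1,-2.7,0,0,0,-0.3],[1.6,0.4,-3.3,0,0,0,-0.3],[2.7,0.7,-3.5,0,0,0,-0.3],[3.8,1,-3.5,0,0,0,-0.3],[4.9,1.3,-3.5,0,0,0,-0.3],[6,1.6,-3.5,0,0,0,-0.3],[7,1.8,-3.5,0,0,0,-0.3],[7.98,2.1,-3.5,0,0,0,-0.3]]';python3 -m pendant '[[0,0,0,0,0,0,-0.3],[0,0,0,0,0,0,-0.3],[0,0,0.3,0,0,0,-0.3],[0,0,0.7,0,0,0,-0.3],[0,0,1.1,0,0,0,-0.3],[0,0,1.3,0,0,0,-0.3],[0,0,1.4,0,0,0,-0.3],[0,0,1.4,0,0,0,-0.3],[0,0,1.4,0,0,0,-0.3],[0,0,1.4,0,0,0,-0.3]]'; python3 -c "
from look import *
goto([.6285,.0068,.139],-1.4)
bottles()"
```

```text
clock: 34.3
position: [0.514, -0.391, 0.0538]
ee_rot: [0.716, 0.699, 0.001, 0.001]
ft_force: [-0.8, 2.8, 7.5]
grip_width: 0.506
grasp_force: 30.4
clock: 35.55
position: [0.628, 0.0073, 0.228]
ee_rot: [0.716, 0.698, 0.001, 0.0]
ft_force: [0.0, -0.8, -0.2]
grip_width: 0.503
grasp_force: 31.0
clock: 36.8
position: [0.6281, 0.0056, 0.1576]
ee_rot: [0.716, 0.698, 0.0, 0.0]
ft_force: [-0.7, -0.1, -1.0]
grip_width: 0.503
grasp_force: 31.0
shift [0.023 0.008 0.373] az 0.001 tiltfix [ 0.01 -0.   -0.  ] curyaw -1.4 j7 0.16 t 36.8
platform [244. 158.] 216 [0.6334 0.2055 0.148 ] bbox mid [0.6333 0.2055] [0.041 0.043]
platform [262. 159.] 213 [0.6309 0.1575 0.1479] bbox mid [0.6312 0.1582] [0.043 0.042]
```

```bash
python3 -m pendant '[[0.02,0,0.2,0,0,0,-0.3],[0.02,0.01,0.35,0,0,0,-0.3],[0.02,0.01,0.37,0,0,0,-0.3],[0.02,0.01,0.37,0,0,0,-0.3],[0.02,0.01,0.37,0,0,0,0.3],[0.02,0.01,0.37,0,0,0,0.4],[0.02,0.01,0.37,0,0,0,0.4],[0,0,0,0,0,0,0.4],[0,0,-0.8,0,0,0,0.4],[0,-0.4,-1.6,0,0,0,0.4]]';python3 -m pendant '[[0.3,-0.6,-0.1,0,0,0,0],[0.8,-1.2,-0.1,0,0,0,0],[1.4,-1.6,-0.1,0,0,0,0],[2,-1.93,-0.1,0,0,0,0],[2,-1.93,0.2,0,0,0,0],[2,-1.93,0.5,0,0,0,0],[2,-1.93,0.7,0,0,0,0],[2,-1.93,0.7,0,0,0,0],[2,-1.93,0.7,0,0,0,0],[2,-1.93,0.7,0,0,0,0]]'; python3 -c "
from look import *
im=bottles();save(im,'t3.png',(210,130,510,290),2.6)
goto([.5146,.1093,.138],-1.4)"
```

```text
clock: 38.1
position: [0.6082, 0.0057, 0.2394]
ee_rot: [0.716, 0.698, 0.0, 0.001]
ft_force: [-0.2, -0.1, 0.6]
grip_width: 0.701
grasp_force: 0.0
clock: 39.35
position: [0.5141, 0.1083, 0.2025]
ee_rot: [0.716, 0.698, 0.0, 0.0]
ft_force: [0.5, 0.1, 0.1]
grip_width: 0.5
grasp_force: 0.0
platform [300. 160.] 211 [0.6285 0.0573 0.1481] bbox mid [0.6286 0.0573] [0.041 0.039]
platform [320. 160.] 215 [0.6278 0.0074 0.148 ] bbox mid [0.6275 0.0064] [0.042 0.042]
shift [0.019 0.01  1.29 ] az -0.0 tiltfix [ 0. -0.  0.] curyaw -1.4 j7 -0.2 t 39.4
```

View pics/t3.png

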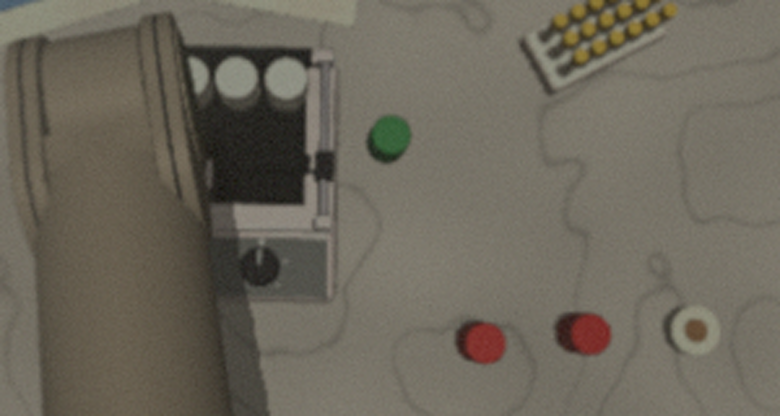

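Picture: the counter holds no white bottles any more, only the red and green look-alikes and the tape. Placed bottles show at crop (237,78) and (285,78), and the others are behind the arm. Next I grip the tab and close the bar.

```bash
python3 -m pendant '[[0.02,0.01,0.4,0,0,0,0],[0.02,0.01,0.9,0,0,0,0],[0.02,0.01,1.2,0,0,0,0],[0.02,0.01,1.28,0,0,0,0],[0.02,0.01,1.28,0,0,0,0],[0.02,0.01,1.28,0,0,0,-1],[0.02,0.01,1.28,0,0,0,-1],[0.02,0.01,1.28,0,0,0,-1],[0.02,0.01,1.28,0,0,0,-1],[0.02,0.01,1.28,0,0,0,-1]]' 60;python3 -m pendant '[[0,0.1,0,0,0,0,-1],[0,0.25,0,0,0,0,-1],[0,0.4,0,0,0,0,-1],[0,0.55,0,0,0,0,-1],[0,0.7,0,0,0,0,-1],[0,0.8,0,0,0,0,-1],[0,0.88,0,0,0,0,-1],[0,0.92,0,0,0,0,-1],[0,0.96,0,0,0,0,-1],[0,0.96,0,0,0,0,-1]]'
```

```text
clock: 40.65
position: [0.5147, 0.1095, 0.1389]
ee_rot: [0.716, 0.698, 0.001, 0.0]
ft_force: [-1.4, -1.3, 6.0]
grip_width: 0.128
grasp_force: 59.0
clock: 41.9
position: [0.5624, 0.1083, 0.1389]
ee_rot: [0.716, 0.698, 0.0, -0.0]
ft_force: [-3.4, -0.2, 8.1]
grip_width: 0.13
grasp_force: 59.3
```

```bash
python3 -m pendant '[[0,0.01,0,0,0,0,-1],[0,0.02,0,0,0,0,-1],[0,0.03,0,0,0,0,-1],[0,0.04,0,0,0,0,-1],[0,0.05,0,0,0,0,-1],[0,0.06,0,0,0,0,-1],[0,0.07,0,0,0,0,-1],[0,0.07,0,0,0,0,-1],[0,0.07,0,0,0,0,-1],[0,0.07,0,0,0,0,-1]]'
```

```text
clock: 43.15
position: [0.5653, 0.1082, 0.1389]
ee_rot: [0.716, 0.698, -0.0, -0.001]
ft_force: [-7.0, -1.3, 11.4]
grip_width: 0.132
grasp_force: 59.8
```

```bash
python3 -m pendant '[[0,0.01,0,0,0,0,-1],[0,0.02,0,0,0,0,-1],[0,0.03,0,0,0,0,-1],[0,0.04,0,0,0,0,-1],[0,0.04,0,0,0,0,-1],[0,0.05,0,0,0,0,-1],[0,0.05,0,0,0,0,-1],[0,0.06,0,0,0,0,-1],[0,0.06,0,0,0,0,-1],[0,0.06,0,0,0,0,-1]]'
```

```text
clock: 44.4
position: [0.5655, 0.1083, 0.1389]
ee_rot: [0.716, 0.699, -0.002, -0.003]
ft_force: [-26.6, -1.7, 26.0]
grip_width: 0.125
grasp_force: 62.1
```

```bash
python3 -m pendant '[[0,0.01,0,0,0,0,-1],[0,0.02,0,0,0,0,-1],[0,0.03,0,0,0,0,-1],[0,0.03,0,0,0,0,-1],[0,0.04,0,0,0,0,-1],[0,0.04,0,0,0,0,-1],[0,0.04,0,0,0,0,-1],[0,0.04,0,0,0,0,-1],[0,0.04,0,0,0,0,-1],[0,0.04,0,0,0,0,-1]]'
```

```text
clock: 45.65
position: [0.5656, 0.1083, 0.1388]
ee_rot: [0.715, 0.699, -0.004, -0.005]
ft_force: [-39.3, -1.2, 35.3]
grip_width: 0.134
grasp_force: 63.7
```

```bash
python3 -m pendant '[[0,-0.04,0,0,0,0,-1],[0,-0.06,0,0,0,0,-1],[0,-0.06,0,0,0,0,-0.5],[0,-0.06,0,0,0,0,0],[0,-0.06,0,0,0,0,0],[0,-0.06,-0.5,0,0,0,0],[0,-0.06,-1.2,0,0,0,0],[-1,-1,-1.9,0,0,0,0],[-2,-1.6,-1.9,0,0,0,0],[-3,-1.6,-1.9,0,0,0,0]]';python3 -m pendant '[[-1,0,0,0,0,0,0.2],[-2,0,0,0,0,0,0.2],[-3,0,0,0,0,0,0.2],[-4,0,0,0,0,0,0.2],[-4,0,0,0,0,0,0.2],[-4,0,0,0,0,0,0.2],[-4,0,0,0,0,0,0.2],[-4,0,0,0,0,0,0.2],[-4,0,0,0,0,0,0.2],[-4,0,0,0,0,0,0.2]]'; python3 - <<'E'
from mix import *
from look import bottles
im=bottles();save(im,'t4.png',(210,130,360,260),5)
cal,im,P=cloud('top')
m=(P[...,2]>.108)&(P[...,2]<.122)&(P[...,0]<.645)&(P[...,0]>.56)&(abs(P[...,1]-.1)<.1);print('bar',np.percentile(P[m][:,0],[2,50,98]))
m=(P[...,2]>.14)&(P[...,2]<.16)&(P[...,0]<.60)&(P[...,0]>.5)&(abs(P[...,1]-.1)<.05);print('tab',P[m].mean(0))
m=(P[...,2]>.1)&(P[...,2]<.12)&(P[...,0]<.48)&(P[...,0]>.40)&(abs(P[...,1]-.04)<.05);q=P[m];print('dial',len(q),cv2.minEnclosingCircle(q[:,:2].astype(np.float32)),q.mean(0))
E
```

```text
clock: 46.9
position: [0.486, -0.0408, 0.2336]
ee_rot: [0.715, 0.699, 0.001, -0.001]
ft_force: [1.3, -0.5, -0.0]
grip_width: 0.497
grasp_force: 0.0
clock: 48.15
position: [0.4824, -0.2396, 0.2331]
ee_rot: [0.715, 0.699, 0.0, -0.0]
ft_force: [0.2, -0.7, -0.8]
grip_width: 0.6
grasp_force: 0.0
platform [244. 157.] 218 [0.6356 0.2058 0.1477] bbox mid [0.6358 0.2058] [0.041 0.042]
platform [262. 158.] 217 [0.6344 0.1573 0.1479] bbox mid [0.6341 0.158 ] [0.044 0.042]
platform [282. 158.] 215 [0.633  0.1059 0.1479] bbox mid [0.6334 0.1058] [0.044 0.042]
platform [301. 158.] 212 [0.6315 0.0571 0.148 ] bbox mid [0.6314 0.0573] [0.041 0.039]
platform [320. 159.] 216 [0.6304 0.0073 0.148 ] bbox mid [0.6308 0.0064] [0.043 0.042]
bar [0.57822249 0.60137074 0.62873767]
tab [0.5641024  0.10684713 0.1489687 ]
dial 164 ((0.4435008466243744, 0.03617769107222557), 0.019608430564403534) [0.44357592 0.03570006 0.10900985]
```

View pics/t4.png

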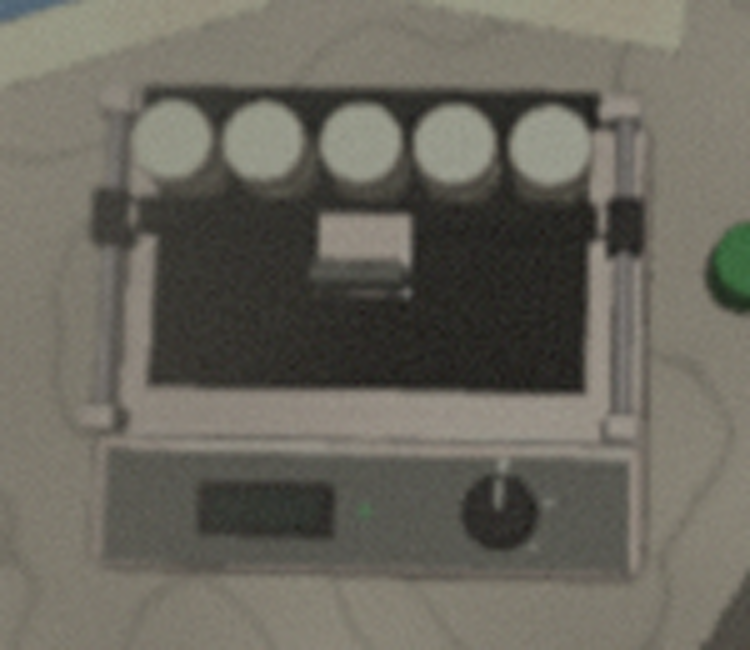

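Picture: all five bottles stand in one row along the rear bar, caps at crop y≈140, with the sliding bar against them. The dial at crop (500,510) still points to the rear.

```bash
python3 -c "
from h import *
goto([.4435,.036,.16],36)"
```

```text
shift [ 5.496 -0.91   1.463] az -4.674 tiltfix [ 0. -0. -0.] curyaw -1.4 j7 0.55 t 48.25
```

```bash
python3 -m pendant '[[0.7,-0.1,0,0,0,-0.6,0.2],[1.7,-0.3,0,0,0,-1.4,0.2],[2.7,-0.5,0,0,0,-2.3,0.2],[3.7,-0.6,0.2,0,0,-3.2,0.2],[4.7,-0.8,0.6,0,0,-4,0.2],[5.5,-0.91,1,0,0,-4.67,0.2],[5.5,-0.91,1.46,0,0,-4.67,0.2],[5.5,-0.91,1.46,0,0,-4.67,0.2],[5.5,-0.91,1.46,0,0,-4.67,0.2],[5.5,-0.91,1.46,0,0,-4.67,0.2]]'; python3 -c "
from h import *
goto([.4435,.036,.099],36)"
```

```text
clock: 49.5
position: [0.4441, 0.0357, 0.161]
ee_rot: [0.455, 0.891, 0.001, 0.0]
ft_force: [0.0, -0.3, -0.9]
grip_width: 0.599
grasp_force: 0.0
shift [ 0.011 -0.008  1.24 ] az -0.013 tiltfix [0.01 0.   0.  ] curyaw 35.9 j7 0.43 t 49.5
```

```bash
python3 -m pendant '[[0.01,-0.01,0.4,0,0,0,0.2],[0.01,-0.01,0.8,0,0,0,0.2],[0.01,-0.01,1.1,0,0,0,0.2],[0.01,-0.01,1.24,0,0,0,0.2],[0.01,-0.01,1.24,0,0,0,0.2],[0.01,-0.01,1.24,0,0,0,-0.6],[0.01,-0.01,1.24,0,0,0,-0.6],[0.01,-0.01,1.24,0,0,0,-0.6],[0.01,-0.01,1.24,0,0,0,-0.6],[0.01,-0.01,1.24,0,0,0,-0.6]]' 70; python3 -c "
from h import *
goto([.4435,.036,.0915],36)"
```

```text
clock: 50.75
position: [0.4434, 0.0364, 0.0985]
ee_rot: [0.454, 0.891, 0.001, 0.001]
ft_force: [3.2, 1.1, 4.2]
grip_width: 0.421
grasp_force: 69.4
shift [-0.008 -0.004  0.14 ] az -0.003 tiltfix [0.01 0.   0.  ] curyaw 36.0 j7 0.53 t 50.75
```

```bash
python3 -m pendant '[[0,0,0.04,0,0,0,-0.6],[0,0,0.08,0,0,0,-0.6],[0,0,0.12,0,0,0,-0.6],[0,0,0.15,0,0,0,-0.6],[0,0,0.17,0,0,0,-0.6],[0,0,0.17,0,0,0,-0.6],[0,0,0.17,0,0,0,-0.6],[0,0,0.17,0,0,0,-0.6],[0,0,0.17,0,0,0,-0.6],[0,0,0.17,0,0,0,-0.6]]'
```

```text
clock: 52.0
position: [0.4436, 0.0364, 0.0909]
ee_rot: [0.454, 0.891, 0.001, 0.0]
ft_force: [-4.4, -0.6, 25.7]
grip_width: 0.418
grasp_force: 71.9
```

```bash
python3 -m pendant '[[0,0,0,0,0,0.8,-0.6],[0,0,0,0,0,1.8,-0.6],[0,0,0,0,0,2.8,-0.6],[0,0,0,0,0,3.8,-0.6],[0,0,0,0,0,4.8,-0.6],[0,0,0,0,0,5.8,-0.6],[0,0,0,0,0,6.8,-0.6],[0,0,0,0,0,7.8,-0.6],[0,0,0,0,0,8.8,-0.6],[0,0,0,0,0,9.38,-0.6]]'; python3 -m pendant '[[0,0,0,0,0,0,-0.6],[0,0,0,0,0,0,-0.6],[0,0,0,0,0,0,-0.6],[0,0,0,0,0,0,-0.6],[0,0,-0.05,0,0,0,-0.6],[0,0,-0.1,0,0,0,-0.6],[0,0,-0.15,0,0,0,-0.6],[0,0,-0.17,0,0,0,-0.6],[0,0,-0.17,0,0,0,-0.6],[0,0,-0.17,0,0,0,-0.6]]';python3 -c "
from h import *
goto([.4435,.036,.16],-39)"
```

```text
clock: 53.25
position: [0.4434, 0.0366, 0.0908]
ee_rot: [0.904, 0.428, 0.0, -0.001]
ft_force: [-6.4, 0.7, 29.5]
grip_width: 0.425
grasp_force: 72.1
clock: 54.5
position: [0.4431, 0.0365, 0.0982]
ee_rot: [0.903, 0.43, 0.0, -0.0]
ft_force: [3.5, 2.6, 4.9]
grip_width: 0.42
grasp_force: 70.0
shift [-1.000e-03  1.300e-02 -1.235e+00] az -0.009 tiltfix [ 0.   -0.01 -0.  ] curyaw -39.1 j7 -0.75 t 54.5
```

```bash
python3 -m pendant '[[0,0,0,0,0,0,-0.2],[0,0,0,0,0,0,0.2],[0,0,0,0,0,0,0.2],[0,0,-0.5,0,0,0,0.2],[0,0,-1.3,0,0,0,0.2],[0,0,-2.2,0,0,0,0.2],[0,0,-3,0,0,0,0.2],[0,0,-3,0,0,0,0.2],[0,0,-3,0,0,0,0.2],[0,0,-3,0,0,0,0.2]]'; python3 -c "
from h import *
goto([.4435,-.26,.25])"
```

```text
clock: 55.75
position: [0.4421, 0.0359, 0.2469]
ee_rot: [0.903, 0.43, -0.001, 0.0]
ft_force: [-0.5, -0.3, -0.5]
grip_width: 0.6
grasp_force: 0.0
shift [-4.576  3.753 -0.054] az 0.0 tiltfix [-0.01  0.02  0.  ] curyaw -39.1 j7 -1.02 t 55.75
```

```bash
python3 -m pendant '[[-0.5,0.4,0,0,0,0,0.2],[-1.2,1,0,0,0,0,0.2],[-1.9,1.6,0,0,0,0,0.2],[-2.6,2.1,0,0,0,0,0.2],[-3.3,2.7,0,0,0,0,0.2],[-4,3.3,0,0,0,0,0.2],[-4.6,3.75,0,0,0,0,0.2],[-4.6,3.75,0,0,0,0,0.2],[-4.6,3.75,0,0,0,0,0.2],[-4.6,3.75,0,0,0,0,0.2]]'; python3 - <<'E'
from look import *
im=bottles();save(im,'t5.png',(210,130,360,260),5)
cal,im,P=cloud('top')
m=(P[...,2]>.1)&(P[...,2]<.12)&(P[...,0]<.48)&(P[...,0]>.40)&(abs(P[...,1]-.04)<.05);q=P[m];c=cv2.minEnclosingCircle(q[:,:2].astype(np.float32))[0];print('dial',q.mean(0))
# pointer: bright pixels on knob, averaged pictures
S=np.mean([manip.camera('top')[0].astype(float) for _ in range(6)],0).mean(2)
mm=m&(np.hypot(P[...,0]-q[:,0].mean(),P[...,1]-q[:,1].mean())<.019);w=np.where(mm,np.clip(S-np.median(S[mm])-12,0,None),0)
v,u=np.mgrid[0:400,0:640];w_=px2w(cal,[[ (w*u).sum()/w.sum(),(w*v).sum()/w.sum()]],z=.11)[0]
d=w_[:2]-q.mean(0)[:2];print('pointer dir deg cw from mixer x',-np.degrees(np.arctan2(d[1],d[0]))-1.42,np.hypot(*d))
E
```

```text
clock: 57.0
position: [0.43, -0.2523, 0.2531]
ee_rot: [0.903, 0.43, 0.003, 0.005]
ft_force: [-0.1, 0.0, 0.8]
grip_width: 0.598
grasp_force: 0.0
platform [244. 158.] 219 [0.6353 0.2056 0.148 ] bbox mid [0.6357 0.206 ] [0.042 0.043]
platform [262. 158.] 215 [0.6345 0.1571 0.1478] bbox mid [0.6354 0.1582] [0.042 0.043]
platform [282. 158.] 218 [0.6329 0.1062 0.148 ] bbox mid [0.6338 0.1058] [0.044 0.042]
platform [301. 158.] 212 [0.6316 0.0571 0.1481] bbox mid [0.6317 0.0573] [0.041 0.04 ]
platform [320. 159.] 215 [0.6305 0.0073 0.148 ] bbox mid [0.6304 0.0065] [0.043 0.042]
dial [0.44352745 0.03586892 0.10902972]
pointer dir deg cw from mixer x 73.03587941796313 0.008845493851728779
```

View pics/t5.png

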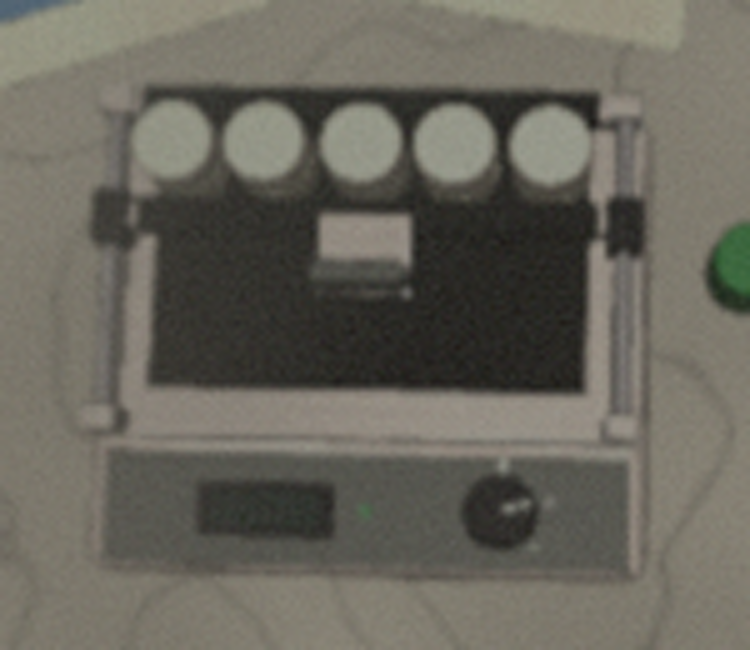

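The dial is up, with its pointer at about 73–75° on the first narrow mark, crop (548,500). The five bottles and the bar have not moved.

```bash
python3 -c "
from workcell import manip
print(manip.hand_in())"
```

```text
the job is handed in; nothing more can be done
None
```

The job is handed in: all five white-capped bottles are clamped upright in one row along the rear bar, and the dial is sprung back up on the slow mark (about 73° by camera, 75° commanded); I left the look-alikes, tube rack, wipes tub and tape roll alone.

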